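# Nudge the front panel onto its locating pins

### The arm

A 6-joint arm with a two-finger parallel gripper is mounted at the origin on the work surface. World frame = base frame: x ahead of the robot, y to its left, z up, the work surface at z = 0. Lengths are in m, angles in rad, forces in N, time in s.
With the tool pointing down it reaches from about 0.3 to 0.875 m from the base axis. Payload 6.4 kg.
Tool frame: the origin (TCP) lies between the finger pads; the fingertips stand 8 mm ahead of it and the grasp point (between the pads) lies 11 mm behind it; z points along the fingers, y is the direction in which the jaws open and shut (so a half turn about z gives the same grasp; the last joint's range is limited). The gripper opens to 85 mm and grips with 20 to 120 N. Pads are 22 mm wide; open, the fingers measure 114 mm over their backs; the gripper's body (76 mm by 85 mm) begins 54 mm behind the grasp point. The pads swing forward as they close: fully open they stand 13 mm farther back than shut.
Start: joints at [-1.513, 0.181, 1.607, -0, 1.354, -0.206], TCP at [0.15, -0.555, 0.239] pointing down, gripper open.
Joint ranges: [-2.99, 2.99], [-0.89, 2.07], [0.3, 2.58], [-1.14, 4.28], [0, 2.63], [-3.12, 3.12]. Speed limits (rad/s): [2.57, 2.57, 3.01, 3.14, 3.14, 3.14].

### API

Orientations are given as a unit quaternion [w, x, y, z].
In Python, from bench import monitor, viewer, workorder, spotter gives the robot as it stands. The module is installed in compiled form; this text tells all that it offers.
- The arm moves only by the tool move_arm, never from a script. Its argument "motion" is a list of rows, each a list of 3 entries, a list of its own where there are three numbers: the shift along the tool's x, y, z in units of 60 mm (1.0 is 60 mm), then the turn, a rotation vector about the tool's x, y, z in units of 8 degrees (1.0 is 8 degrees), then the opening in per cent of the stroke, from 0 (shut) to 100 (fully open). In form: [[[dx, dy, dz], [rx, ry, rz], grip], ...]. A call has 1 to 10 rows; each row is the pose to reach, as a shift and turn from the pose commanded when the call began, along the tool's axes at that moment; what a row does not reach only later rows make up. A row lasts 1/8 s, in which the tool goes at most 62.5 mm and 10.7 degrees, less where a joint would pass 70% of its speed; a pose out of reach is approached as far as the arm can. A call with a gripper value outside its range is refused whole. The fingers move at their own pace and stop on an object; the grip force is fixed at half the most. Time passes only in rows, so rows that repeat a pose let the fingers close. It gives the time, the measured TCP pose, the force and the opening at its end, in the units of the state.
- monitor.get_obs(): the state, without advancing time (a new reading comes with each control period).
- viewer.camera(name): name is "scene" or "top" or "wrist"; returns the picture (420x560x3 uint8, blue, green, red); there is no depth.
- viewer.calibration(name): a dict with "fovy" (degrees; the focal length in pixels is half the picture's height over the tangent of half this angle, whatever the lens; pixels are square), "cx", "cy" (the principal point, pixels), "extrinsics" (4x4, takes a point from camera to world coordinates). Camera axes: x right, y down, z forward; pixel columns grow to the right and rows downward; lengths in m; the calibration is good to about 2 mm. A picture is of the moment at which its call begins: read the wrist's pose just before it. calibration takes no time and is no camera call; for the wrist camera it gives the pose at the moment of the call.
- workorder.hand_in(): hands the job in, once; it reports no verdict.
Trained networks look in the newest picture that a camera, given by its name, has taken for a name from the list of things; names that differ only in an ending like _2 or _b are one class to them, and where a whole thing is asked for, a point or a joint stands for the part that bears it (a point fixed in the world has none). Each returns a list of dicts, best first, with "score" (0 to 1); they miss things now and then, are a little off and sometimes report something else, mostly with a low value. They report only what shows in the picture. A call takes as long as a camera call. They do not tell look-alikes from the thing itself.
- spotter.search_frame(camera, name): "centre" ([column, row] as shares, 0 to 1, of the picture: columns of its width, rows of its height, amid what is visible of it).
- spotter.outline_of(camera, name): "region" (420x560 bool, what is visible of it) and "centre" ([column, row] as shares, 0 to 1, of the picture: columns of its width, rows of its height, amid what is visible of it).
The state is a dict: "time_s": time; "q": joint angles; "dq": joint speeds; "joint_efforts": joint torques, N m; "eef_pos": TCP position; "eef_rot": TCP orientation; "wrist_force": force on the tool from outside, world axes, zero at the start; "torque": the same for the moment, N m; "opening": opening from 0.0 (shut) to 1.0 (fully open).
Only numpy, scipy, OpenCV 4.12 (cv2) and the standard library are available. Lean on these libraries where they do the work, as an engineer would, in place of code of your own. Each camera call takes 0.05 s, during which the arm holds its last target. There are 200 camera calls.

### The job

The aluminium instrument front panel lies crooked on its assembly jig, propped up on the two locating pins. Nudge it back towards the jig's rail and sideways with the fingertips until its two holes drop over the pins and it lies flat on the jig, then take the hand away. Do not lift the panel or take hold of its knobs, and leave the other things on the bench where they are.

Things in the scene. Friction and masses are not known exactly. Their poses are not given: they have to be found in the camera images.
- jig: Black jig block fixed to the bench. Origin at bench level; +x to the rail (away from the robot), +y left along the rail. Block x -35 to +65, y -60 to +60 mm, flat top at z = 30 mm. With the panel home their axes are parallel and the panel's origin is at x 0, y 0, z 30 mm; its ends then overhang the block by 20 mm each, its front edge by 15 mm, so fingertips can reach below them.
- panel: Loose aluminium plate 100 (x) by 160 (y) by 5 mm, 0.17-0.34 kg, slides at 1-6 N. Origin: centre of underside; +x to its back edge, +y to its left end. Flat display on the left, two knobs on the right. Starts 4-10 mm short of home in x, 15-27 mm too far left (jig +y), turned up to 0.08 rad, sloping 0.11 rad with the back edge up on the pins. Within 4 mm of home it starts to sink, within 1 mm it drops flat.
- rail (a point): middle of the front face's top edge of the dark steel rail on the jig's far edge, at x = +50.7, y = 0, z = 60 mm of the jig; the rail is 120 mm long, as the block. The home panel's back edge is 0.7 mm from it
- hole_left (a point): centre of the panel's left hole, 13 mm in diameter, on the underside, at x = +30, y = +45 mm of the panel
- hole_right (a point): centre of the panel's right hole, 13 mm in diameter, on the underside, at x = +30, y = -45 mm of the panel
- pin_left (a point): foot of the left steel pin on the jig's flat top, at x = +30, y = +45, z = 30 mm of the jig; 10 mm in diameter, 7 mm high, the upper 3 mm a cone with a 5 mm flat tip; hidden under the panel at the start
- pin_right (a point): foot of the right steel pin, the same, at x = +30, y = -45, z = 30 mm of the jig; hidden under the panel at the start
- knob_a (a point): middle (half height) of the black knob nearer the panel's centre, 22 mm in diameter, 16 mm high, at x = -14, y = -28 mm of the panel; do not put the fingers round it
- knob_b (a point): middle (half height) of the black knob nearer the panel's right end, the same size, at x = -14, y = -58 mm of the panel; do not put the fingers round it
- battery_holder: black two-cell battery holder, 62 by 34 by 20 mm, origin under its centre; to the right of the jig, leave alone
- breadboard: white breadboard with a few parts, 82 by 55 by 20 mm, origin under its centre; beyond the rail, leave alone
- screwdriver: screwdriver, 160 mm long along its x, lying beyond the rail, leave alone
- flux_jar: small jar, 44 mm in diameter, 45 mm high, origin under its centre; on the left of the jig, leave alone
- solder_reel: grey reel, 48 mm in diameter, 32 mm high, origin under its centre; far right of the jig, leave alone
- screw_tray: clear two-part tray, 75 by 100 by 20 mm, origin under its centre; at the left of the bench, leave alone
- spare_knob: loose black knob, 26 mm in diameter, 18 mm high, origin under its centre; to the right of the jig, leave alone
Things that resemble listed ones, but are neither listed nor needed, are in the scene too. There is more than one size of the jig; the job needs the smallest.

How it is judged:
At the end, for the whole second after the job is handed in: Both holes are over their pins (each centre within 2.8 mm), the panel lies flat (within 0.025 rad, its underside within 1.5 mm of the jig's top) and at rest (horizontal distance between hole_left and pin_left below 0.0028 m and horizontal distance between hole_right and pin_right below 0.0028 m and z of panel in the frame of jig below 0.0315 m and angle between the z axis of panel and the z axis of jig, either way round below 0.025 rad and linear speed of panel below 0.01 m/s); the robot touches nothing.
It fails at once if the panel was lifted: its centre rose more than 18 mm above the jig's flat top, or it was tipped more than 0.35 rad (z of panel in the frame of jig above 0.048 m or angle between panel's own z axis and vertical above 0.35 rad).
It fails at once if the panel was pushed off the jig (z of panel in the frame of jig below 0.022 m).
It fails at once if the fingers took hold of a knob ((distance between the grasp point and knob_a below 0.013 m or distance between the grasp point and knob_b below 0.013 m) and contact force between the fingers and panel above 0.5 N).
It fails at once if one of the other things on the bench was moved more than 20 mm (distance of any of battery_holder, breadboard, screwdriver, flux_jar, solder_reel, screw_tray, spare_knob from where it was at the start of the episode above 0.02 m).
It also fails if it takes over 43 s, if anything falls off the work surface, if the arm or the gripper's body presses on something with over 40 N, if the wrist force passes 120 N, or if a joint passes its speed limit or range.

## Working session

There is one attempt and no reset: what is moved stays moved. The work goes in short steps, Python scripts to look and compute and a tool call to move; the robot and the scene stay as the last step left them, time stands still between calls to the robot, and variables do not carry over. Pictures are saved under pics/ and viewed, about 8 in all and at most 12, crops included, and the job is handed in when it is done.

Besides the shell and the picture viewer there is one more tool, called by a JSON object that holds its "api" and its "payload". move_arm: Moves the arm, as the interface text tells. Its arguments: {"type":"object","properties":{"motion":{"type":"array","items":{"type":"array"}}},"required":["motion"]}

```bash
mkdir -p pics; cat > h.py <<'E'
import numpy as np, cv2
from bench import monitor, viewer, workorder, spotter
from scipy.spatial.transform import Rotation as R
def calib(n):
    c=viewer.calibration(n); f=210/np.tan(np.radians(c["fovy"])/2); return f,c["cx"],c["cy"],np.array(c["extrinsics"])
def ray(n,px,c=None):
    f,cx,cy,E=c or calib(n); d=E[:3,:3]@np.array([(px[0]-cx)/f,(px[1]-cy)/f,1]); return E[:3,3],d
def at_z(n,px,z,c=None):
    o,d=ray(n,px,c); return o+d*(z-o[2])/d[2]
def proj(n,P,c=None):
    f,cx,cy,E=c or calib(n); p=(np.atleast_2d(P)-E[:3,3])@E[:3,:3]; return np.c_[cx+f*p[:,0]/p[:,2],cy+f*p[:,1]/p[:,2]]
def snap(n,fn=None):
    im=viewer.camera(n)
    if fn: cv2.imwrite("pics/"+fn,im)
    return im
E
python3 - <<'E'
from h import *
a=snap("scene");b=snap("top")
cv2.imwrite("pics/a.png",a);cv2.imwrite("pics/b.png",b)
for n in("scene","top"):
    f,cx,cy,X=calib(n);print(n,f,cx,cy,X.round(3).tolist())
    for t in("jig","panel","rail","knob_a","hole_left","battery_holder","flux_jar","spare_knob"):
        print(t,[( (np.array(d["centre"])*[560,420]).round(1).tolist(),round(d["score"],2)) for d in spotter.search_frame(n,t)][:4])
print(monitor.get_obs()["time_s"])
E
```

```text
scene 468.0209276620978 279.8508608277524 219.81220501645876 [[0.606, 0.537, -0.587, 1.171], [0.796, -0.419, 0.438, -0.434], [-0.011, -0.732, -0.681, 0.857], [0.0, 0.0, 0.0, 1.0]]
jig [([278.7, 277.3], 0.97), ([138.8, 264.6], 0.72)]
panel [([266.9, 255.9], 0.87)]
rail [([138.5, 262.5], 0.98), ([278.3, 273.8], 0.94), ([277.0, 183.8], 0.67)]
knob_a [([259.8, 256.5], 0.61)]
hole_left [([262.0, 257.7], 0.81)]
battery_holder [([277.4, 275.9], 0.6), ([222.8, 316.8], 0.58)]
flux_jar [([320.5, 218.5], 0.86)]
spare_knob [([199.0, 291.9], 0.42)]
top 398.4732358538319 281.14822788286233 199.89559653365842 [[0.022, -0.994, 0.111, 0.392], [-1.0, -0.019, 0.024, 0.046], [-0.022, -0.111, -0.994, 1.016], [0.0, 0.0, 0.0, 1.0]]
jig [([413.0, 259.7], 0.74), ([371.6, 160.1], 0.68), ([315.6, 162.4], 0.63), ([226.5, 273.7], 0.56)]
panel [([312.2, 186.7], 0.7)]
rail [([412.6, 265.7], 0.96), ([225.7, 272.3], 0.87), ([314.9, 160.9], 0.62)]
knob_a [([316.9, 186.8], 0.62), ([152.6, 273.6], 0.35)]
hole_left [([311.5, 185.1], 0.81), ([340.4, 114.8], 0.34)]
battery_holder [([375.4, 161.6], 0.58)]
flux_jar [([236.4, 190.4], 0.8), ([313.8, 185.6], 0.64)]
spare_knob [([381.1, 195.0], 0.6), ([151.9, 277.0], 0.43)]
0.9
```

View pics/a.png

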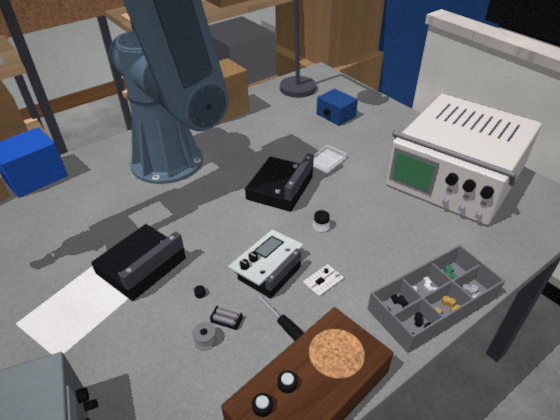

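View pics/b.png

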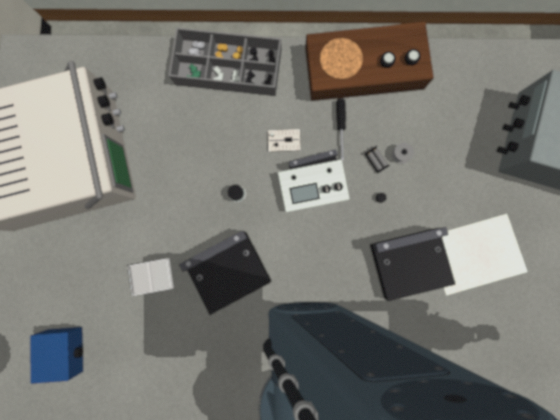

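Three jigs show. The empty ones at top px (228,272) and (413,262) are larger. The small one at (313,187), with rail at (315,160), carries the panel, so it is the one meant. I'll work out its position and enlarge a crop.

```bash
python3 - <<'E'
from h import *
for p in [(313,187),(315,160),(236,190),(278,165),(287,211),(349,198),(341,158)]: print(p,at_z("top",p,.04).round(3))
o=monitor.get_obs();print(o["eef_pos"],o["eef_rot"],R.from_quat(np.roll(o["eef_rot"],-1)).as_matrix().round(3).tolist(),o["q"])
f,cx,cy,E=calib("wrist");print(f,E.round(3).tolist())
b=cv2.imread("pics/b.png")[130:230,250:400];a=cv2.imread("pics/a.png")[210:310,200:350]
cv2.imwrite("pics/c.png",np.hstack([cv2.resize(x,(400,267)) for x in(a,b)]) if 0 else cv2.resize(np.hstack([a,b]),(798,266),interpolation=cv2.INTER_CUBIC))
E
```

```text
(313, 187) [ 0.534 -0.008  0.04 ]
(315, 160) [ 0.602 -0.012  0.04 ]
(236, 190) [0.523 0.182 0.04 ]
(278, 165) [0.588 0.08  0.04 ]
(287, 211) [0.474 0.055 0.04 ]
(349, 198) [ 0.509 -0.097  0.04 ]
(341, 158) [ 0.608 -0.077  0.04 ]
[ 0.1499253  -0.55512167  0.23928852] [ 2.76615220e-06  9.91316336e-01  1.31498755e-01 -1.54962874e-05] [[0.965, 0.261, -0.0], [0.261, -0.965, -0.0], [-0.0, 0.0, -1.0]] [-1.51332280e+00  1.80787289e-01  1.60701464e+00 -3.12280143e-05
  1.35378290e+00 -2.06281176e-01]
303.32069414502837 [[0.261, -0.924, -0.28, 0.222], [-0.965, -0.249, -0.078, -0.536], [0.002, 0.29, -0.957, 0.374], [0.0, 0.0, 0.0, 1.0]]
```

View pics/c.png

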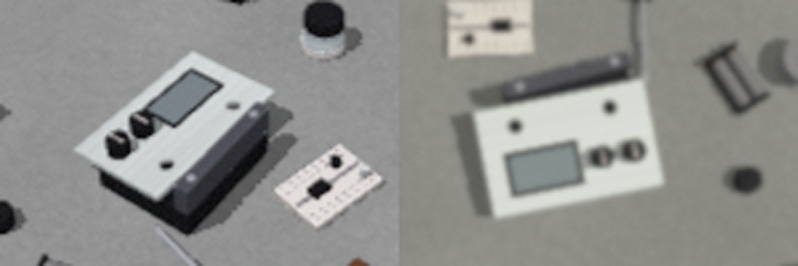

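Confirmed: the panel, with its display and two knobs, sits crooked on the small jig and is shifted left of its rail. I'll move the wrist camera over it.

{"api": "move_arm", "payload": {"motion": [[[7.2, -7.6, 0], [0, 0, 0], 0], [[7.2, -7.6, 0], [0, 0, 0], 0], [[7.2, -7.6, 0], [0, 0, 0], 0], [[7.2, -7.6, 0], [0, 0, 0], 0], [[7.2, -7.6, 0], [0, 0, 0], 0], [[7.2, -7.6, 0], [0, 0, 0], 0], [[7.2, -7.6, 0], [0, 0, 0], 0], [[7.2, -7.6, 0], [0, 0, 0], 0], [[7.2, -7.6, 0], [0, 0, 0], 0], [[7.2, -7.6, 0], [0, 0, 0], 0]]}}

```text
time_s: 2.15
eef_pos: [0.4475, -0.003, 0.2398]
eef_rot: [0.0, 0.991, 0.132, 0.001]
wrist_force: [0.7, -0.8, -0.2]
opening: -0.001
```

{"api": "move_arm", "payload": {"motion": [[[0, 0, 0], [0, 0, 0], 0], [[0, 0, 0], [0, 0, 0], 0], [[0, 0, 0], [0, 0, 0], 0], [[0, 0, 0], [0, 0, 0], 0]]}}

```text
time_s: 2.65
eef_pos: [0.4464, -0.0064, 0.2394]
eef_rot: [0.0, 0.992, 0.13, 0.0]
wrist_force: [0.5, -0.4, -0.2]
opening: 0.006
```

```bash
python3 - <<'E'
from h import *
c=calib("wrist");im=snap("wrist")
cv2.imwrite("pics/d.png",cv2.resize(im,(800,600),interpolation=cv2.INTER_CUBIC))
o=monitor.get_obs();print(o["time_s"],o["eef_pos"],o["wrist_force"])
import pickle;pickle.dump((c,im),open("d.pkl","wb"))
for t in("rail","hole_left","hole_right","knob_a"):
        print(t,[( (np.array(d["centre"])*[560,420]).round(1).tolist(),round(d["score"],2)) for d in spotter.search_frame("wrist",t)][:4])
E
```

```text
2.7 [ 0.44642092 -0.00624628  0.23938274] [ 0.62719495 -0.08948683 -0.15993022]
rail [([319.0, 31.9], 0.71), ([85.9, 229.1], 0.68), ([452.7, 281.0], 0.57)]
hole_left [([295.4, 93.9], 0.83)]
hole_right [([295.2, 91.1], 0.87)]
knob_a [([296.3, 95.3], 0.61)]
```

View pics/d.png

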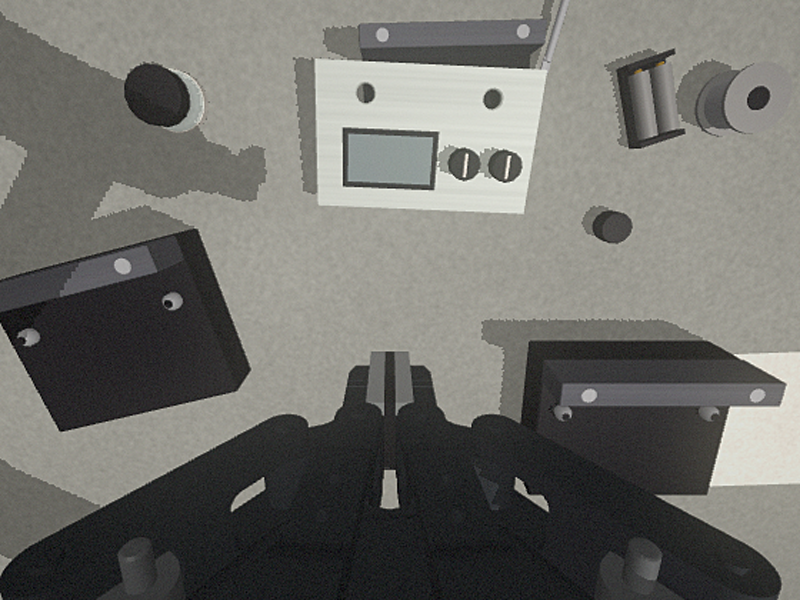

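Panel corners (in the 800x600 view) are about (315,58), (546,70), (525,214) and (318,206). The rail is at (362..546, 20..55), and the shut fingertips are at (390,355). I'll enlarge the rail and panel to measure them.

```bash
python3 - <<'E'
from h import *
import pickle;c,im=pickle.load(open("d.pkl","rb"))
cv2.imwrite("pics/e.png",cv2.resize(im[5:155,205:405],(800,600),interpolation=cv2.INTER_CUBIC))
E
```

```text
(no output)
```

View pics/e.png

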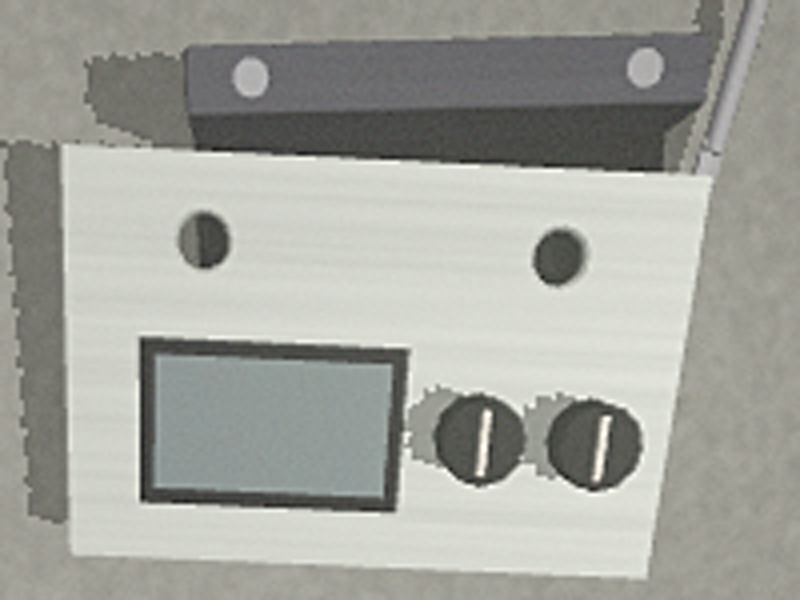

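```bash
cat >> h.py <<'E'
OBJ=np.array([[50,80,5],[50,-80,5],[-50,-80,5],[-50,80,5],[30,45,5],[30,-45,5]],float)/1000
def pnp(px,c,obj=OBJ):
    f,cx,cy,E=c; K=np.array([[f,0,cx],[0,f,cy],[0,0,1.]])
    ok,r,t=cv2.solvePnP(obj[:len(px)],np.array(px,float),K,None,flags=cv2.SOLVEPNP_ITERATIVE)
    T=np.eye(4);T[:3,:3]=cv2.Rodrigues(r)[0];T[:3,3]=t[:,0]
    e=cv2.projectPoints(obj[:len(px)],r,t,K,None)[0][:,0]-px
    return E@T,np.abs(e).max()
E
python3 - <<'E'
from h import *
import pickle;c,im=pickle.load(open("d.pkl","rb"))
q=lambda L:[(x/4+204.6,y/4+4.6) for x,y in L]
T,e=pnp(q([(63,145),(712,177),(647,578),(72,553),(204,240),(560,257)]),c)
print(T.round(4),e,"yaw",np.arctan2(T[1,0],T[0,0]))
L,Rr=[at_z("wrist",p,.06,c) for p in q([(191,115),(702,103)])]
d=L-Rr;print("rail",L,Rr,np.linalg.norm(d))
y=d[:2]/np.linalg.norm(d[:2]);x=np.array([y[1],-y[0]]);m=(L+Rr)[:2]/2
J=m-.0507*x;print("jig",J,"yaw",np.arctan2(x[1],x[0]))
dp=T[:2,3]-J;print("panel in jig",dp@x,dp@y,"dyaw",np.arctan2(T[1,0],T[0,0])-np.arctan2(x[1],x[0]))
for p in [(290,163)]: pass
# check against top view: project
print(proj("top",[[*L[:2],.06],[*Rr[:2],.06],*(T[:3,:3]@OBJ[:4].T).T+T[:3,3]]).round(1).tolist())
E
```

```text
[[ 0.9717 -0.216  -0.0955  0.5407]
 [ 0.2151  0.9764 -0.0197 -0.0104]
 [ 0.0975 -0.0014  0.9952  0.0322]
 [ 0.      0.      0.      1.    ]] 0.31289377384056394 yaw 0.21779885040163827
rail [0.58218201 0.04768591 0.06      ] [ 0.61495707 -0.06533282  0.06      ] 0.11767513696655507
jig [ 0.54987574 -0.0229445 ] yaw 0.2822543872663109
panel in jig -0.005321170089103132 0.014638174684100409 dyaw -0.06445553686467265
[[290.8, 165.9], [337.4, 153.5], [278.3, 171.4], [341.6, 158.7], [349.6, 198.3], [286.2, 210.9]]
```

{"api": "move_arm", "payload": {"motion": [[[0, 0.5, 1], [0, 0, -0.15], 50], [[0, 0.5, 2], [0, 0, -0.15], 50], [[0, 0.5, 2.8], [0, 0, -0.15], 50], [[0, 0.5, 3.4], [0, 0, -0.15], 50], [[0, 0.5, 3.65], [0, 0, -0.15], 50], [[0, 0.5, 3.65], [0, 0, -0.15], 50], [[0, 0.5, 3.65], [0, 0, -0.15], 50]]}}

```text
time_s: 3.78
eef_pos: [0.4558, -0.0344, 0.0217]
eef_rot: [0.001, 0.99, 0.142, 0.001]
wrist_force: [-0.2, 0.2, 0.1]
opening: 0.5
```

```bash
cat >> h.py <<'E'
JO=np.array([.5499,-.0229]);JY=.2823
def jig(p): return R.from_euler("z",-JY).as_matrix()[:2,:2]@(np.array(p)[:2]-JO)*1000
def state():
    o=monitor.get_obs();m=R.from_quat(np.roll(o["eef_rot"],-1)).as_matrix();F=o["wrist_force"]
    print("t %.2f tcp jig"%o["time_s"],jig(o["eef_pos"]).round(1),"z %.4f"%o["eef_pos"][2],"tool yaw rel %.3f"%(np.arctan2(m[1,0],m[0,0])-JY),"F jig",(jig(np.array(F[:2])+JO)/1000).round(2),round(F[2],2),"open %.2f"%o["opening"],"tilt",m[2].round(3))
E
python3 - <<'E'
from h import *
state()
c=calib("wrist");im=snap("wrist");cv2.imwrite("pics/f.png",cv2.resize(im,(800,600),interpolation=cv2.INTER_CUBIC))
E
```

```text
t 3.77 tcp jig [-93.6  15.2] z 0.0217 tool yaw rel 0.003 F jig [-0.12  0.24] 0.08 open 0.50 tilt [ 0.002  0.002 -1.   ]
```

View pics/f.png

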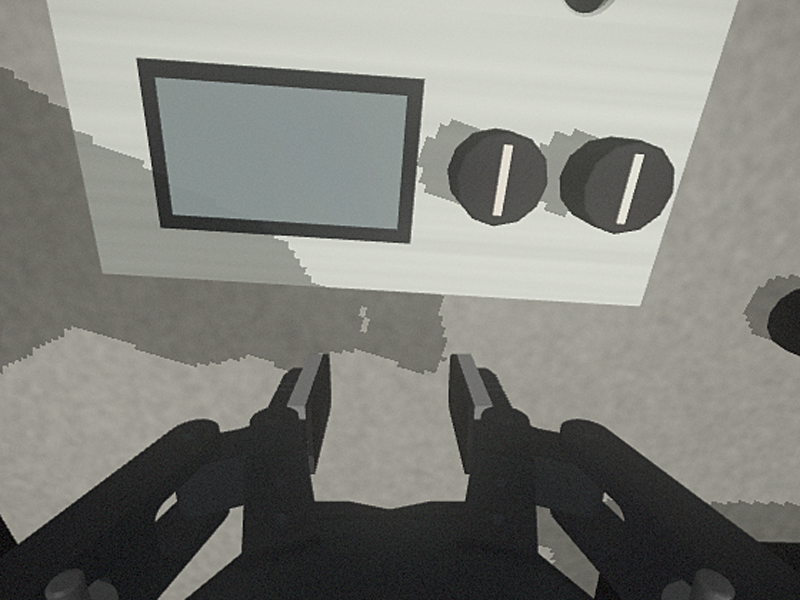

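Fingers straddle the panel's centre in front of its front edge (row ~290). Next I push it towards the rail.

{"api": "move_arm", "payload": {"motion": [[[0.2, 0, 0], [0, 0, 0], 50], [[0.36, 0, 0], [0, 0, 0], 50], [[0.39, 0, 0], [0, 0, 0], 50], [[0.42, 0, 0], [0, 0, 0], 50], [[0.44, 0, 0], [0, 0, 0], 50], [[0.46, 0, 0], [0, 0, 0], 50], [[0.48, 0, 0], [0, 0, 0], 50], [[0.5, 0, 0], [0, 0, 0], 50], [[0.52, 0, 0], [0, 0, 0], 50], [[0.52, 0, 0], [0, 0, 0], 50]]}}

```text
time_s: 5.08
eef_pos: [0.4845, -0.0252, 0.0203]
eef_rot: [0.0, 0.99, 0.142, 0.0]
wrist_force: [-3.3, -0.4, 2.6]
opening: 0.498
```

```bash
python3 - <<'E'
from h import *
state()
c=calib("wrist");im=snap("wrist");cv2.imwrite("pics/g.png",cv2.resize(im,(800,600),interpolation=cv2.INTER_CUBIC))
E
```

```text
t 5.08 tcp jig [-63.5  16. ] z 0.0203 tool yaw rel 0.002 F jig [-3.27  0.56] 2.62 open 0.50 tilt [ 0.  0. -1.]
```

View pics/g.png

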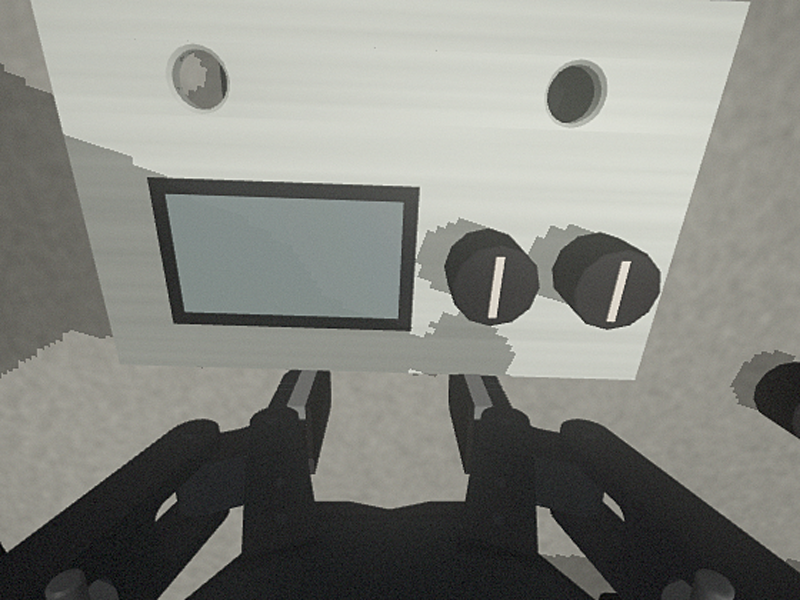

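The right finger is in contact (3.3 N) and the panel still has part of its yaw error. I keep pushing.

{"api": "move_arm", "payload": {"motion": [[[0.02, 0, 0], [0, 0, 0], 50], [[0.035, 0, 0], [0, 0, 0], 50], [[0.05, 0, 0], [0, 0, 0], 50], [[0.05, 0, 0], [0, 0, 0], 50]]}}

```text
time_s: 5.62
eef_pos: [0.4866, -0.0246, 0.0202]
eef_rot: [0.0, 0.99, 0.142, -0.001]
wrist_force: [-7.5, -4.5, 6.9]
opening: 0.502
```

```bash
python3 - <<'E'
from h import *
state()
E
```

```text
t 5.62 tcp jig [-61.3  16. ] z 0.0202 tool yaw rel 0.003 F jig [-8.44 -2.2 ] 6.93 open 0.50 tilt [-0.002 -0.    -1.   ]
```

{"api": "move_arm", "payload": {"motion": [[[0.015, 0, 0], [0, 0, 0], 50], [[0.03, 0, 0], [0, 0, 0], 50], [[0.03, 0, 0], [0, 0, 0], 50]]}}

```text
time_s: 6.0
eef_pos: [0.4871, -0.0244, 0.0201]
eef_rot: [0.0, 0.99, 0.142, -0.002]
wrist_force: [-13.0, -6.6, 10.1]
opening: 0.5
```

```bash
python3 - <<'E'
from h import *
state()
c=calib("wrist");im=snap("wrist");cv2.imwrite("pics/i.png",cv2.resize(im,(800,600),interpolation=cv2.INTER_CUBIC))
E
```

```text
t 6.00 tcp jig [-60.7  16. ] z 0.0201 tool yaw rel 0.003 F jig [-14.35  -2.69] 10.08 open 0.50 tilt [-0.004 -0.001 -1.   ]
```

View pics/i.png

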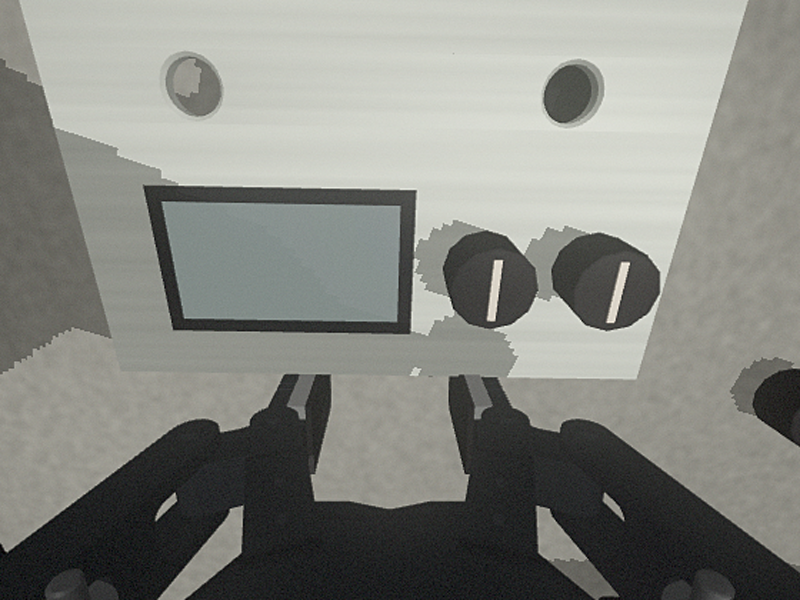

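The panel is now square against the rail, its front edge at rows ~371–379. I back off, go over to its left end with the fingers shut, and push sideways.

{"api": "move_arm", "payload": {"motion": [[[-0.3, 0, 0], [0, 0, 0], 50], [[-0.3, 0, -0.8], [0, 0, 0], 30], [[-0.3, -0.4, -1.6], [0, 0, 0], 0], [[0.3, -1.1, -1.6], [0, 0, 0], 0], [[1.05, -1.75, -1.6], [0, 0, 0], 0], [[1.05, -1.75, -1.6], [0, 0, 0], 0], [[1.05, -1.75, -0.8], [0, 0, 0], 0], [[1.05, -1.75, -0.1], [0, 0, 0], 0], [[1.05, -1.75, -0.1], [0, 0, 0], 0]]}}

```text
time_s: 7.18
eef_pos: [0.5166, 0.0944, 0.0231]
eef_rot: [-0.001, 0.99, 0.142, -0.004]
wrist_force: [0.3, -0.7, -1.1]
opening: 0.0
```

```bash
python3 - <<'E'
from h import *
state()
c=calib("wrist");im=snap("wrist")
im2=snap("top")
cv2.imwrite("pics/j.png",np.hstack([im[:,:],cv2.resize(im2[140:230,265:365],(240,216),interpolation=cv2.INTER_CUBIC).repeat(1,0)[:216].copy() if 0 else cv2.copyMakeBorder(cv2.resize(im2[140:230,265:365],(240,216),interpolation=cv2.INTER_CUBIC),0,204,0,0,cv2.BORDER_CONSTANT)]))
E
```

```text
t 7.17 tcp jig [  0.7 121.9] z 0.0231 tool yaw rel 0.002 F jig [ 0.07 -0.74] -1.14 open 0.00 tilt [-0.007 -0.003 -1.   ]
```

View pics/j.png

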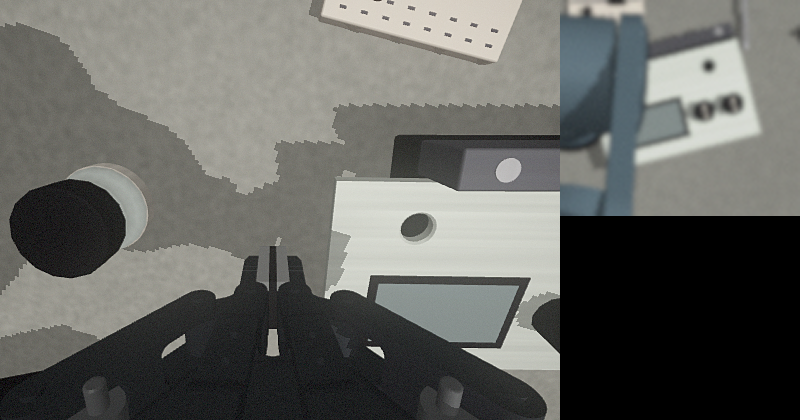

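Fingers stand clear of the panel's left end (col ~330). I push right in small steps.

{"api": "move_arm", "payload": {"motion": [[[0, 0.12, 0], [0, 0, 0], 0], [[0, 0.18, 0], [0, 0, 0], 0], [[0, 0.22, 0], [0, 0, 0], 0], [[0, 0.25, 0], [0, 0, 0], 0], [[0, 0.28, 0], [0, 0, 0], 0], [[0, 0.31, 0], [0, 0, 0], 0], [[0, 0.34, 0], [0, 0, 0], 0], [[0, 0.37, 0], [0, 0, 0], 0], [[0, 0.4, 0], [0, 0, 0], 0], [[0, 0.4, 0], [0, 0, 0], 0]]}}

```text
time_s: 8.52
eef_pos: [0.5267, 0.0712, 0.0262]
eef_rot: [0.0, 0.99, 0.142, -0.0]
wrist_force: [-0.0, 0.6, -0.1]
opening: 0.0
```

```bash
python3 - <<'E'
from h import *
state()
c=calib("wrist");im=snap("wrist")
cv2.imwrite("pics/k.png",cv2.resize(im,(800,600),interpolation=cv2.INTER_CUBIC))
E
```

```text
t 8.53 tcp jig [ 3.9 96.9] z 0.0262 tool yaw rel 0.002 F jig [0.15 0.61] -0.12 open 0.00 tilt [-0.  0. -1.]
```

View pics/k.png

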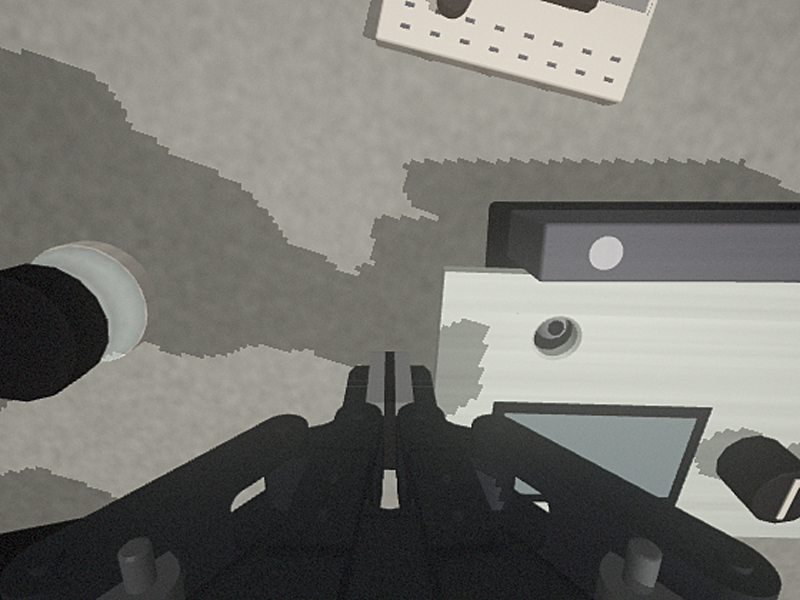

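The left pin's tip now shows in the left hole at (553,328), slightly off the centre at (558,337). I nudge a little further and watch the force.

{"api": "move_arm", "payload": {"motion": [[[0, 0.015, 0], [0, 0, 0], 0], [[0, 0.03, 0], [0, 0, 0], 0], [[0, 0.03, 0], [0, 0, 0], 0]]}}

```text
time_s: 8.95
eef_pos: [0.5272, 0.0698, 0.0263]
eef_rot: [0.0, 0.99, 0.142, -0.0]
wrist_force: [-0.3, -0.3, -0.4]
opening: -0.0
```

```bash
python3 - <<'E'
from h import *
state()
c=calib("wrist");im=snap("wrist")
import pickle;pickle.dump((c,im),open("l.pkl","wb"))
cv2.imwrite("pics/l.png",cv2.resize(im[130:280,290:490],(800,600),interpolation=cv2.INTER_CUBIC))
E
```

```text
t 8.95 tcp jig [ 4.  95.3] z 0.0263 tool yaw rel 0.002 F jig [-0.32 -0.17] -0.36 open -0.00 tilt [-0.  0. -1.]
```

View pics/l.png

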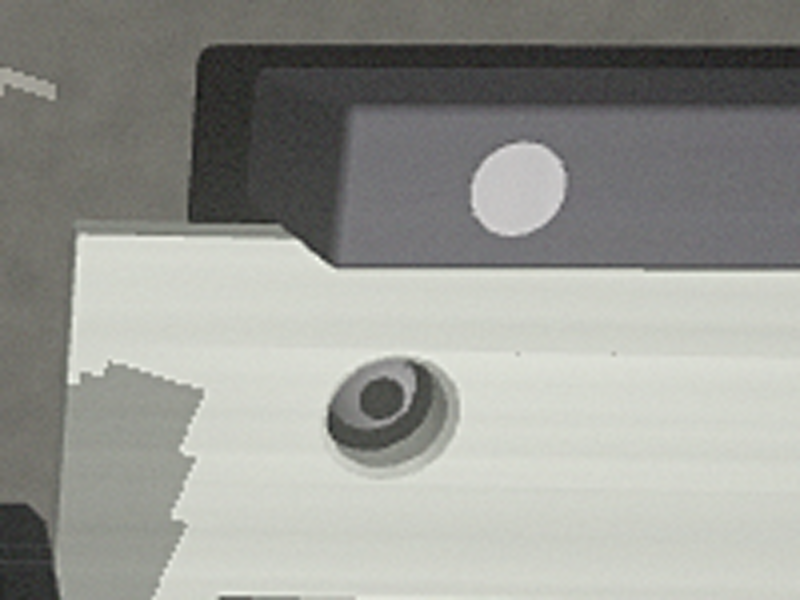

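```bash
python3 - <<'E'
from h import *
import pickle;c,im=pickle.load(open("l.pkl","rb"))
q=lambda x,y:(x/4+289.6,y/4+129.6)
print("rail corner",jig(at_z("wrist",q(335,267),.06,c)))
print("pin",jig(at_z("wrist",q(382,398),.037,c)))
for z in(.035,.037,.039,.041): print(z,"hole",jig(at_z("wrist",q(393,416),z,c)),"BL",jig(at_z("wrist",q(78,235),z,c)))
P=lambda *a:np.r_[JO+R.from_euler("z",JY).as_matrix()[:2,:2]@np.array(a[:2])/1000,a[2]/1000]
print(((proj("wrist",[P(0,80,35),P(0,94.5,18)],c)-[289.6,129.6])*4).round())
E
```

```text
rail corner [51.12803036 59.93665797]
pin [30.11997631 45.33582443]
0.035 hole [27.1954014  43.06941678] BL [47.86580457 78.97426461]
0.037 hole [28.00844545 43.89499429] BL [48.34998678 79.22860343]
0.039 hole [28.8214895 44.7205718] BL [48.834169   79.48294225]
0.041 hole [29.63453355 45.54614931] BL [49.31835122 79.73728107]
[[ 54. 630.]
 [-69. 559.]]
```

The jig frame checks out: the pin measures (30.1, 45.3) against (30, 45). The panel reads about 1.5 mm short in x and -0.7 mm in y, resting on the pin cones. I give it another push towards the rail at the front edge.

{"api": "move_arm", "payload": {"motion": [[[0, -0.2, 0], [0, 0, 0], 0], [[0, -0.2, -0.8], [0, 0, 0], 0], [[-0.4, 0.2, -1.6], [0, 0, 0], 0], [[-1.0, 0.9, -1.6], [0, 0, 0], 50], [[-1.4, 1.6, -1.6], [0, 0, 0], 50], [[-1.4, 1.6, -1.6], [0, 0, 0], 50], [[-1.4, 1.6, -0.7], [0, 0, 0], 50], [[-1.4, 1.6, 0.1], [0, 0, 0], 50], [[-1.4, 1.6, 0.1], [0, 0, 0], 50]]}}

```text
time_s: 10.12
eef_pos: [0.47, -0.0435, 0.017]
eef_rot: [-0.002, 0.99, 0.142, -0.004]
wrist_force: [-0.4, 0.1, 0.6]
opening: 0.502
```

{"api": "move_arm", "payload": {"motion": [[[0.15, 0, 0], [0, 0, 0], 50], [[0.22, 0, 0], [0, 0, 0], 50], [[0.25, 0, 0], [0, 0, 0], 50], [[0.27, 0, 0], [0, 0, 0], 50], [[0.285, 0, 0], [0, 0, 0], 50], [[0.285, 0, 0], [0, 0, 0], 50]]}}

```text
time_s: 10.88
eef_pos: [0.4898, -0.0411, 0.0203]
eef_rot: [-0.0, 0.99, 0.142, -0.0]
wrist_force: [0.0, 0.7, 1.4]
opening: 0.499
```

```bash
python3 - <<'E'
from h import *
state()
E
```

```text
t 10.88 tcp jig [-62.8  -0.8] z 0.0203 tool yaw rel 0.002 F jig [0.2  0.65] 1.38 open 0.50 tilt [-0. -0. -1.]
```

{"api": "move_arm", "payload": {"motion": [[[0.015, 0, 0], [0, 0, 0], 50], [[0.03, 0, 0], [0, 0, 0], 50], [[0.03, 0, 0], [0, 0, 0], 50]]}}

```text
time_s: 11.25
eef_pos: [0.4916, -0.0406, 0.0202]
eef_rot: [-0.0, 0.99, 0.142, -0.0]
wrist_force: [-1.1, -1.0, 0.7]
opening: 0.5
```

```bash
python3 - <<'E'
from h import *
state()
c=calib("wrist");im=snap("wrist")
import pickle;pickle.dump((c,im),open("m.pkl","wb"))
# predicted home outline of panel top face; measure white-panel edges against it
def P(x,y,z): return np.r_[JO+R.from_euler("z",JY).as_matrix()[:2,:2]@np.array([x,y])/1000,z/1000]
g=cv2.cvtColor(im,cv2.COLOR_BGR2GRAY).astype(np.float32)
def edge(a,b,lab):   # scan from inside a to outside b (jig mm, z=35): strongest gradient
    t=np.linspace(0,1,161);pts=proj("wrist",[P(*(np.array(a)*(1-s)+np.array(b)*s),35) for s in t],c).astype(np.float32)
    v=cv2.remap(g,pts[None,:,0],pts[None,:,1],cv2.INTER_LINEAR)[0]
    d=np.diff(cv2.blur(v[None],(5,1))[0]);k=abs(d).argmax();s=t[k]+.003
    print(lab,(np.array(a)*(1-s)+np.array(b)*s).round(2),round(float(d[k]),1))
for y in(-70,-50,-35,0,35,50,70): edge((-44,y),(-56,y),"front")
for x in(-45,-40,0,10,20): edge((x,74),(x,86),"left");edge((x,-74),(x,-86),"right")
E
```

```text
t 11.25 tcp jig [-60.9  -0.7] z 0.0202 tool yaw rel 0.002 F jig [-1.31 -0.71] 0.69 open 0.50 tilt [-0. -0. -1.]
front [-49.29 -70.  ] -7.7
front [-49.29 -50.  ] -7.7
front [-50.34 -35.  ] -8.4
front [-51.31   0.  ] -0.9
front [-54.84  35.  ] 0.6
front [-49.44  50.  ] 1.1
front [-50.49  70.  ] 0.9
left [-45.    81.01] 1.1
right [-45.   -78.84] -11.0
left [-40.    80.11] 0.7
right [-40.   -78.84] -9.9
left [ 0.   81.09] -7.7
right [  0.   -78.46] -8.1
left [10.   81.01] -5.2
right [ 10.   -78.46] -9.7
left [20.   81.16] -9.4
right [ 20.   -78.76] -8.0
```

Edges at z = 35 mm now give a width of 159.8 mm, so the panel looks flat. I retreat and check from above.

{"api": "move_arm", "payload": {"motion": [[[-0.3, 0, 0], [0, 0, 0], 50], [[-0.4, 0, -0.6], [0, 0, 0], 50], [[-0.4, 0, -1.2], [0, 0, 0], 50], [[-0.4, 0, -1.8], [0, 0, 0], 50], [[-0.4, 0, -1.8], [0, 0, 0], 50], [[-0.4, 0, -1.8], [0, 0, 0], 50]]}}

```text
time_s: 12.05
eef_pos: [0.4684, -0.0471, 0.1277]
eef_rot: [-0.0, 0.99, 0.142, -0.0]
wrist_force: [-1.2, 0.4, -0.8]
opening: 0.495
```

```bash
python3 - <<'E'
from h import *
state()
c=calib("wrist");im=snap("wrist")
import pickle;pickle.dump((c,im),open("n.pkl","wb"))
def P(x,y,z): return np.r_[JO+R.from_euler("z",JY).as_matrix()[:2,:2]@np.array([x,y])/1000,z/1000]
p=proj("wrist",[P(50,80,35),P(50,-80,35),P(-50,-80,35),P(-50,80,35),P(30,45,37),P(30,-45,37)],c);print(p.round(1).tolist())
a=p[4:].mean(0).astype(int);x0=max(a[0]-100,0);y0=max(a[1]-60,0)
print(x0,y0)
cv2.imwrite("pics/n.png",cv2.resize(im[y0:y0+150,x0:x0+200],(800,600),interpolation=cv2.INTER_CUBIC))
E
```

```text
t 12.05 tcp jig [-85.   -0.5] z 0.1277 tool yaw rel 0.003 F jig [-1.03  0.74] -0.77 open 0.50 tilt [-0. -0. -1.]
[[149.0, 16.8], [391.9, 17.6], [376.5, 168.2], [164.3, 167.8], [203.5, 50.0], [337.5, 50.4]]
170 0
```

View pics/n.png

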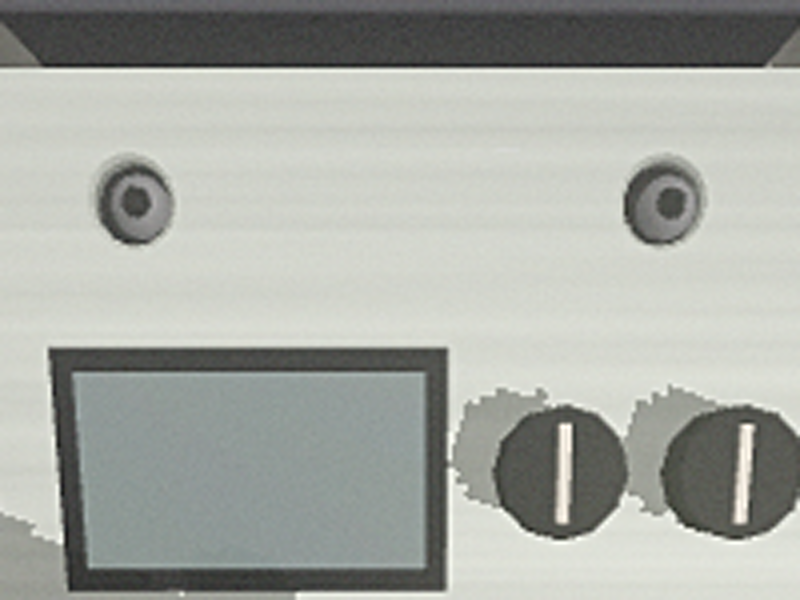

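Both pins show inside their holes: tips at (136,203) and (671,203), holes at (134,200) and (664,198). One numeric flatness check follows.

```bash
python3 - <<'E'
from h import *
import pickle;c,im=pickle.load(open("n.pkl","rb"))
g=cv2.cvtColor(im,cv2.COLOR_BGR2GRAY).astype(np.float32)
def P(x,y,z): return np.r_[JO+R.from_euler("z",JY).as_matrix()[:2,:2]@np.array([x,y])/1000,z/1000]
def edge(a,b):
    t=np.linspace(0,1,161);L=[np.array(a)*(1-s)+np.array(b)*s for s in t]
    pts=proj("wrist",[P(*p,35) for p in L],c).astype(np.float32)
    v=cv2.blur(cv2.remap(g,pts[None,:,0],pts[None,:,1],cv2.INTER_LINEAR),(7,1))[0]
    d=np.diff(v);k=d.argmin();return pts[k]
def line(S):
    v=cv2.fitLine(np.array(S),cv2.DIST_HUBER,0,.01,.01).ravel();return v[2:],v[:2]
def X(l,m): s=np.linalg.solve(np.c_[l[1],-m[1]],m[0]-l[0]);return l[0]+s[0]*l[1]
F=line([edge((-44,y),(-56,y)) for y in(-70,-60,-50,-40,40,50,60,70)])
B=line([edge((44,y),(56,y)) for y in range(-55,56,10)])
Lf=line([edge((x,74),(x,86)) for x in range(-40,45,8)])
Rt=line([edge((x,-74),(x,-86)) for x in range(-40,45,8)])
q=[X(B,Lf),X(B,Rt),X(F,Rt),X(F,Lf)];print(np.round(q,1).tolist())
q+=[(134/4+169.6,200/4-.4),(664/4+169.6,198/4-.4)]
T,e=pnp(q[:4],c);print("pnp z %.4f"%T[2,3],"jig",jig(T[:2,3]),"slope",T[2,:2].round(3),"yaw",np.arctan2(T[1,0],T[0,0])-JY,"err",e)
for y in(45,-45): print("hole",jig((T@[.03,y/1000,0,1])[:2]))
for p in((136,203),(671,203)): print("pin",jig(at_z("wrist",(p[0]/4+169.6,p[1]/4-.4),.037,c)))
E
```

```text
[[147.10000610351562, 16.600000381469727], [390.20001220703125, 16.600000381469727], [375.20001220703125, 167.3000030517578], [163.60000610351562, 167.5]]
pnp z 0.0297 jig [0.38004818 0.98178903] slope [0.007 0.001] yaw 0.0031604654298003076 err 0.1159929739150698
hole [30.23681143 46.07636688]
hole [ 30.52162485 -43.9231655 ]
pin [29.77246427 44.92577803]
pin [ 30.0087911  -44.88356202]
```

Flat: underside at z 29.7 mm, slope 0.007 rad, holes within about 1.3 mm of the pins. The hand is clear, so I hand in.

```bash
python3 -c "
from h import *
print(workorder.hand_in());state()"
```

```text
the job is handed in; nothing more can be done
None
the job is handed in; nothing more can be done
```

The panel is seated on its jig with both holes over the pins, and I handed the job in at about 12 s of the 43 s; the hand-in itself gives no verdict.

I pushed the front edge towards the rail with both fingertips, which squared the panel. Next I pushed its left end sideways with the fingers shut. That left it resting on the pin cones, about 1.5 mm short, so a second push at the front edge was needed before it dropped. Then I took the hand away. I did not lift the panel or hold its knobs.

**Last checks, made from the wrist camera after retreating:**

| Check | Measured | Limit |
|---|---|---|
| Underside height | 29.7 mm | 31.5 mm |
| Slope | 0.007 rad | 0.025 rad |
| Hole to pin, left | about 1.2 mm | 2.8 mm |
| Hole to pin, right | about 1.1 mm | 2.8 mm |

- **Hand clear:** the fingertips ended about 10 cm above the bench and in front of the panel, touching nothing. The force reading there was near zero, about 1 N.
- **Sideways offset:** the panel sits about 1 mm left of exact home, which is within the clearance of the pins in the holes.
- **Other things on the bench:** I kept well clear of them but did not measure their positions again at the end.
- **No disagreement:** none of the final checks failed. I did not take a second camera's view of the seated panel.

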